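# Make up the two-tier condiment shelf beside the stove

## Task

Make up the little two-tier condiment shelf beside the stove: stand the small chrome shaker on its lower tier, in line with the soup tin and the jam jar and exactly midway between them, before the upper tier closes it in. Then fit the loose upper tier on the four posts, pressed fully home on all its studs, and stand the pepper mill upright on top of it, midway between the grip bar and the end nearest the stove. Leave the soup tin and the jam jar where they stand and do not disturb the other things on the worktop.

Things in the scene. Friction and masses are not known exactly. Their poses are not given: they have to be found in the camera images.
- lower_tier: Lower tier, fixed: pale wooden board 100 (own x) x 244 mm (own y), its top face 17 mm above the origin. Four upright posts, 22 mm across, at x +-36, y +-110 mm, end 117 mm above the origin; each bears a stud (see stud point). Origin: middle of the board, at worktop level; z up. Its -y end (the robot's right) is always the one nearest the stove.
- stud (a point): Foot of one of the four equal steel studs, that at x +36, y +110 mm of the lower tier, on the top face of its post: 10 mm across, 9 mm high, its upper 4 mm tapering to 5 mm across.
- upper_tier: Loose upper tier, 0.32 to 0.52 kg, lying on the worktop: board 100 (own x) x 244 mm (own y) on two battens under its ends. Origin: middle, level with the battens' underside; board top 20 mm above it. In the battens four sockets, 14 mm across, 10 mm deep, open downwards, at x +-36, y +-110 mm. Same after a half turn. Home, its origin is 117 mm above the lower tier's.
- grip (a point): Middle of the upper tier's wooden grip bar, 55 mm above the tier's origin. The bar is 12 mm thick (tier x), 64 mm long (tier y), 18 mm high (46 to 64 mm), on two stems 8 mm across at y +-23 mm.
- soup_tin: Soup tin, 57 mm diameter, 72 mm high, standing on the lower tier near one end, centre 136 mm from that of the jam jar; stays where it is. Origin: centre of its underside; its x axis lies across the row (along the lower tier's x).
- jam_jar: Jam jar with screw cap, 62 mm diameter, 86 mm high, on the lower tier near the other end; stays where it is. Tin and jar may be at either end; their row is parallel to the tier's long side, up to 6 mm off centre each way. Origin: centre of its underside.
- chrome_shaker: Small chrome shaker, plain pale metal with a slight waist, 62 mm high, about 0.11 kg, 38 mm diameter up to 27 mm height, about 33 mm across above that. Stands on the worktop left of the shelf. Origin: centre of its underside.
- pepper_mill: Wooden pepper mill, 150 mm high, about 0.18 kg, body 58 mm diameter, head 50 mm diameter from 109 to 139 mm height (fixed, it does not turn), small knob above. Stands on the worktop left of the shelf. Origin: centre of its underside.
- glass_shaker: Bystander: larger glass shaker, 44 mm diameter, 90 mm high, standing on the worktop among the things to be moved; chrome shaker, mill and glass shaker may stand in any order. Origin: centre of its underside. Leave alone.
- lemon: Bystander: lemon, 78 x 55 x 56 mm, on the worktop. Origin at its underside. Leave alone.
- cabinet_edge (a point): Fixed: point on the front lower edge of the wall cabinet, which hangs over the back of the worktop along the whole width (along world y) from here on backwards and upwards. Keep the arm's wrist in front of it: reach over the work in straight lines rather than swinging wide.
- canister1: Fixed bystander: enamel canister, 132 (own x, from -58 to +66) x 144 (own y) mm, 130 mm high, its face about 60 mm in front of its origin, behind the things to be moved. Origin: middle of its underside; own -x points to the robot.
- timer: Bystander: kitchen timer, 65 x 78 x 78 mm, fixed on the worktop behind the shelf. Origin: centre of its underside.
- pitcher: Bystander: stoneware pitcher, 103 x 151 mm, 152 mm high, fixed on the worktop behind the shelf. Origin: centre of its underside.

How it is judged:
By the outcome, as a careful person would: the job done as asked, in the order asked, and still so for the second after the job is handed in, with the robot touching nothing.
It also fails if it takes over 72 s, if anything falls off the work surface, if the arm or the gripper's body presses on something with over 40 N, if the wrist force passes 120 N, or if a joint passes its speed limit or range.

## Robot

A 7-joint arm with a two-finger parallel gripper is mounted at the origin on a cart in front of the work surface, level with it; the furniture and walls round the work are solid. World frame = base frame: x ahead of the robot, y to its left, z up, the work surface at z = 0. Lengths are in m, angles in rad, forces in N, time in s.
With the tool pointing down it reaches from about 0.425 to 0.95 m from the base axis. Payload 16.7 kg.
Tool frame: the origin (TCP) lies between the finger pads; the fingertips stand 8 mm ahead of it and the grasp point (between the pads) lies 11 mm behind it; z points along the fingers, y is the line along which they close (so a half turn about z gives the same grasp; the last joint's range is limited). The gripper opens to 94 mm and grips with 3 to 60 N. Pads are 16 mm wide; open, the fingers measure 119 mm over their backs; the gripper's body (75 mm by 177 mm) begins 78 mm behind the grasp point.
Start: joints at [1.151, 0.426, 0.074, 1.606, -0.034, 1.111, -0.067], TCP at [0.181, -0.65, 0.213] pointing down, gripper open.
Joint ranges: [-2.85, 2.85], [-0.5, 2.14], [-1.23, 1.37], [0.21, 2.46], [-1.02, 4.16], [0.16, 2.05], [-2.73, 2.73]. Speed limits (rad/s): [1.89, 1.89, 2.39, 2.39, 3.01, 3.01, 3.01].

## Interface

Orientations are given as a 3x3 rotation matrix whose columns are the frame's x, y, z axes.
In Python, from station import env gives the robot as it stands. The module is installed in compiled form; this text tells all that it offers.
- The arm moves only by the tool send_rows, never from a script. Its argument "moves" is a list of rows, each a list of 7 numbers: the shift along the tool's x, y, z in cm, then the turn, a rotation vector about the tool's x, y, z in degrees, then the finger opening in cm, from 0 to 9.4. In form: [[dx, dy, dz, ax, ay, az, claw], ...]. A call has 1 to 8 rows; each row shifts and turns the commanded pose from where the row before left it, along the tool's axes as they then stand; what a row does not reach is not made up. A row lasts 1/8 s, in which the tool goes at most 62.5 mm and 10.7 degrees, less where a joint would pass 70% of its speed; a pose out of reach is approached as far as the arm can. A call is refused whole if a number of a shift passes 6.25 or a number of a turn 10.7, either way. A call with a gripper value outside its range is refused whole. The fingers move at their own pace and stop on an object; the grip force is fixed at half the most. Time passes only in rows, so rows that do not move let the fingers close. It gives the time, the measured TCP pose, the force, the opening and the grip force at its end, in the units of the state.
- env.get_state(): the state, without advancing time (a new reading comes with each control period).
- env.snapshot(name): name is "scene" or "side" or "wrist"; returns (picture, depth): 420x560x3 uint8, red, green, blue; 420x560 float32, m along the optical axis (not along the pixel's ray), 0 where there is no reading.
- env.get_calibration(name): a dict with "fov_y" (degrees; the focal length in pixels is half the picture's height over the tangent of half this angle, whatever the lens; pixels are square), "cx", "cy" (the principal point, pixels), "world_from_camera" (4x4, takes a point from camera to world coordinates). Camera axes: x right, y up, looking along -z (the intrinsics and any distortion apply to the point x, -y, -z); pixel columns grow to the right and rows downward; lengths in m; the calibration is good to about 2 mm. The wrist camera is an equidistant fisheye: a pixel r from the principal point sees the ray r / f radians off the axis. A picture is of the moment at which its call begins: read the wrist's pose just before it. get_calibration takes no time and is no camera call; for the wrist camera it gives the pose at the moment of the call.
- env.hand_in(): hands the job in; it is judged then, once.
The state is a dict: "time": time; "qpos": joint angles; "qd": joint speeds; "tau": joint torques, N m; "tcp_pos": TCP position; "eef_rot": TCP orientation; "ft_force": force on the tool from outside, world axes, zero at the start; "torque": the same for the moment, N m; "width": opening from 0.0 (shut) to 1.0 (fully open); "grip_force": force on a finger pad.
Only numpy, scipy, OpenCV 4.12 (cv2) and the standard library are available. Lean on these libraries where they do the work, as an engineer would, in place of code of your own. Each camera call takes 0.05 s, during which the arm holds its last target. There are 200 camera calls.

## Working session

There is one attempt and no reset: what is moved stays moved. The work goes in short steps, Python scripts to look and compute and a tool call to move; the robot and the scene stay as the last step left them, time stands still between calls to the robot, and variables do not carry over. Pictures are saved under pics/ and viewed, at most 10 in all, crops included, and the job is handed in when it is done.

Besides the shell and the picture viewer there is one more tool, called after "Request:" as name(argument=value, ...) on one line, values as JSON. send_rows: Moves the arm, as the interface text tells. Its arguments: {"type":"object","properties":{"moves":{"type":"array","items":{"type":"array","items":{"type":"number"}}}},"required":["moves"]}

```bash
mkdir -p pics; cat > h.py <<'E'
import numpy as np, cv2
from station import env
def save(n,p): cv2.imwrite('pics/'+p,cv2.cvtColor(n,cv2.COLOR_RGB2BGR))
def cloud(name,d,c):
    # world points per pixel from depth
    H,W=d.shape; f=H/2/np.tan(np.radians(c['fov_y'])/2)
    u,v=np.meshgrid(np.arange(W),np.arange(H)); x=(u-c['cx'])/f; y=(v-c['cy'])/f
    if name=='wrist':
        r=np.hypot(x,y); s=np.where(r>1e-6,np.tan(np.minimum(r,1.5))/np.maximum(r,1e-6),1); x=x*s;y=y*s
    P=np.stack([x*d,-y*d,-d,np.ones_like(d)],-1)@np.array(c['world_from_camera']).T
    P=P[...,:3]; P[d<=0]=np.nan
    return P
def snap(name):
    c=env.get_calibration(name); p,d=env.snapshot(name)
    return p,d,cloud(name,d,c),c
E
python3 - <<'E'
from h import *
s=env.get_state(); print({k:np.round(v,3) for k,v in s.items()})
for n in('scene','side','wrist'):
    p,d,P,c=snap(n); save(p,n+'0.png'); np.savez('/tmp/'+n+'0.npz',p=p,d=d,P=P)
    print(n,{k:np.round(v,3).tolist() for k,v in c.items()}, (d>0).mean())
E
```

```text
{'time': np.float64(0.0), 'qpos': array([ 1.15 ,  0.427,  0.074,  1.607, -0.034,  1.111, -0.067]), 'qd': array([ 0.001, -0.   , -0.001, -0.002, -0.001, -0.001,  0.001]), 'tau': array([-0.0000e+00, -9.3580e+01,  3.6670e+00, -4.5418e+01, -4.9000e-02,
        2.0000e-02,  0.0000e+00]), 'tcp_pos': array([ 0.18 , -0.65 ,  0.213]), 'eef_rot': array([[ 0.964,  0.267, -0.   ],
       [ 0.267, -0.964,  0.001],
       [-0.   , -0.001, -1.   ]]), 'ft_force': array([ 0.306, -0.065, -0.091]), 'torque': array([ 0.01 ,  0.026, -0.022]), 'grip_force': np.float64(0.0), 'width': np.float64(1.003)}
scene {'fov_y': 44.719, 'cx': 278.379, 'cy': 203.858, 'world_from_camera': [[-0.107, 0.717, -0.689, -0.502], [-0.994, -0.064, 0.088, 0.24], [0.019, 0.695, 0.719, 1.337], [0.0, 0.0, 0.0, 1.0]]} 0.9958971088435374
side {'fov_y': 45.116, 'cx': 292.386, 'cy': 204.671, 'world_from_camera': [[0.774, 0.534, -0.341, 0.075], [-0.633, 0.665, -0.397, -0.389], [0.015, 0.523, 0.852, 1.329], [0.0, 0.0, 0.0, 1.0]]} 0.9958205782312926
wrist {'fov_y': 65.706, 'cx': 279.797, 'cy': 206.086, 'world_from_camera': [[0.267, 0.938, 0.221, 0.243], [-0.964, 0.26, 0.06, -0.632], [-0.001, -0.229, 0.973, 0.385], [0.0, 0.0, 0.0, 1.0]]} 0.9167219387755102
```

View pics/scene0.png

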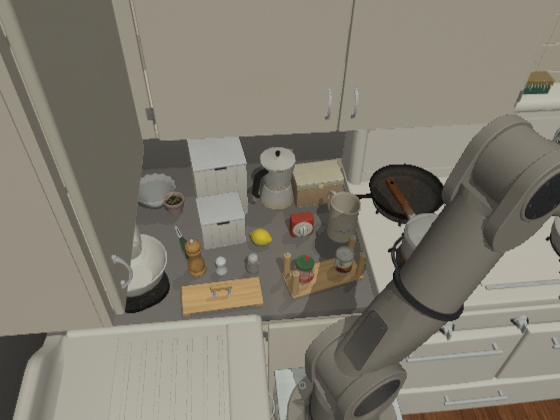

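View pics/side0.png

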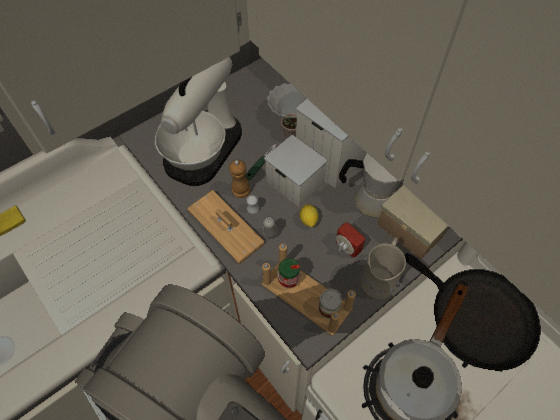

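The scene view shows the loose tier at (222,295), the mill at (195,258), two shakers at (221,265) and (253,262), and the lemon at (261,237). The shelf is at (325,275), with a red/green-topped item at (305,268) and a grey-topped one at (345,262). I'll measure from the depth clouds.

```bash
python3 - <<'E'
from h import *
for n in('scene','side'):
    D=np.load('/tmp/%s0.npz'%n); P=D['P'];p=D['p']
    pts=lambda u,v: np.round(P[v,u],3).tolist()
    if n=='scene':
        for k,uv in dict(work=(270,300),tierL=(195,296),tierR=(255,292),grip=(220,291),mill=(193,243),shA=(221,260),shB=(253,257),lemon=(261,236),red=(305,262),grey=(345,252),low=(325,277),cab=(250,128),can=(220,200),timer=(300,217)).items(): print(k,pts(*uv),p[uv[1],uv[0]])
    else:
        for k,uv in dict(work=(260,270),mill=(238,163),shA=(252,200),shB=(269,222),red=(289,268),grey=(330,297),low=(310,290),tierL=(210,205)).items(): print(k,pts(*uv),p[uv[1],uv[0]])
    # cluster above work
    m=((P[...,2]>0.03)&(P[...,2]<0.3)&(P[...,0]>.35)&(P[...,0]<.95)&(P[...,1]>-.3)&(P[...,1]<.5)).astype(np.uint8)
    k,l,st,ce=cv2.connectedComponentsWithStats(m,connectivity=4)
    for i in range(1,k):
        if st[i,4]>12:
            q=P[l==i]; print(n,st[i].tolist(),'max',q.max(0).round(3),'min',q.min(0).round(3))
E
```

```text
work [0.375, 0.146, -0.003] [112 108 101]
tierL [0.396, 0.374, 0.019] [185 153 107]
tierR [0.393, 0.191, 0.019] [174 144  99]
grip [0.407, 0.298, 0.02] [171 142  96]
mill [0.507, 0.369, 0.138] [151 118  71]
shA [0.495, 0.29, 0.061] [179 178 174]
shB [0.478, 0.19, 0.084] [170 168 159]
lemon [0.591, 0.156, 0.049] [192 182  61]
red [0.431, 0.035, 0.102] [56 91 58]
grey [0.471, -0.098, 0.085] [120 118 110]
low [0.433, -0.034, 0.014] [131 107  75]
cab [0.649, 0.18, 0.452] [148 142 129]
can [0.69, 0.283, 0.13] [162 161 158]
timer [0.646, 0.019, 0.069] [138  59  43]
scene [252, 129, 140, 143, 7095] max [0.95  0.174 0.241] min [ 0.432 -0.3    0.03 ]
scene [187, 136, 61, 108, 5163] max [0.884 0.382 0.254] min [0.586 0.19  0.03 ]
scene [158, 173, 26, 39, 555] max [0.901 0.5   0.085] min [0.737 0.412 0.03 ]
scene [385, 177, 10, 19, 77] max [ 0.732 -0.282  0.152] min [ 0.667 -0.3    0.124]
scene [290, 212, 24, 23, 443] max [0.666 0.054 0.086] min [ 0.594 -0.025  0.03 ]
scene [401, 227, 13, 35, 260] max [ 0.521 -0.286  0.134] min [ 0.436 -0.3    0.032]
scene [250, 228, 22, 15, 227] max [0.634 0.1
[... 1382 characters left out ...]
20, 111] max [0.408 0.328 0.07 ] min [0.392 0.262 0.03 ]
side [263, 217, 15, 19, 226] max [0.506 0.207 0.094] min [0.467 0.17  0.031]
side [336, 222, 29, 32, 607] max [0.667 0.056 0.086] min [ 0.6   -0.024  0.03 ]
side [362, 237, 132, 82, 3192] max [ 0.895 -0.073  0.158] min [ 0.574 -0.3    0.03 ]
side [278, 243, 23, 45, 688] max [0.466 0.099 0.129] min [0.404 0.005 0.032]
side [262, 263, 9, 21, 156] max [0.396 0.082 0.129] min [0.374 0.06  0.03 ]
side [319, 288, 23, 43, 654] max [ 0.497 -0.064  0.13 ] min [ 0.426 -0.152  0.03 ]
side [344, 290, 12, 20, 150] max [ 0.521 -0.112  0.13 ] min [ 0.497 -0.135  0.031]
side [381, 340, 28, 25, 171] max [ 0.533 -0.285  0.136] min [ 0.44  -0.3    0.121]
```

Request:
send_rows(moves=[[0,0,-5,0,0,5,9.4],[0,0,-5,0,0,5,9.4],[0,0,-2,0,0,5.5,9.4],[1.5,-4.5,0,0,0,0,9.4],[1.5,-4.5,0,0,0,0,9.4],[1.5,-4.5,0,0,0,0,9.4],[1.5,-4.5,0,0,0,0,9.4],[1.5,-4.5,0,0,0,0,9.4]])

```text
time: 1.15
tcp_pos: [0.2557, -0.4237, 0.3334]
eef_rot: [[1.0, 0.0, -0.0], [0.0, -1.0, 0.0], [-0.0, -0.0, -1.0]]
ft_force: [0.6, -1.0, -0.1]
width: 1.001
grip_force: 0.0
```

Request:
send_rows(moves=[[1.5,-4.5,0,0,0,0,9.4],[1.5,-4.5,0,0,0,0,9.4],[1.5,-4.5,0,0,0,0,9.4],[1.5,-4.5,0,0,0,0,9.4],[1.5,-4.5,0,0,0,0,9.4],[1.5,-4.5,0,0,0,0,9.4],[1.5,-4.5,0,0,0,0,9.4],[1.5,-4.5,0,0,0,0,9.4]])

```text
time: 2.15
tcp_pos: [0.3755, -0.0638, 0.3336]
eef_rot: [[1.0, 0.0, 0.0], [0.0, -1.0, -0.0], [0.0, 0.0, -1.0]]
ft_force: [1.0, -0.3, -0.5]
width: 1.003
grip_force: 0.0
```

```bash
cat >> h.py <<'E'
def st():
    s=env.get_state(); R=np.array(s['eef_rot'])
    print('t%.2f'%s['time'],'tcp',np.round(s['tcp_pos'],4),'yaw(x) %.2f'%np.degrees(np.arctan2(R[1,0],R[0,0])),'z',R[:,2].round(3),'q',np.round(s['qpos'],2),'F',np.round(s['ft_force'],1),'w',round(float(s['width']),3),'g',round(float(s['grip_force']),1))
    return s
E
python3 - <<'E'
from h import *
st()
p,d,P,c=snap('wrist'); save(p,'w1.png'); np.savez('/tmp/w1.npz',p=p,d=d,P=P)
print(np.nanmin(d[d>0]))
E
```

```text
t2.15 tcp [ 0.3755 -0.0638  0.3336] yaw(x) 0.00 z [ 0. -0. -1.] q [ 0.55 -0.16 -0.47  2.01 -0.08  1.28 -1.46] F [ 1.  -0.3 -0.5] w 1.003 g 0.0
0.05000087
```

View pics/w1.png

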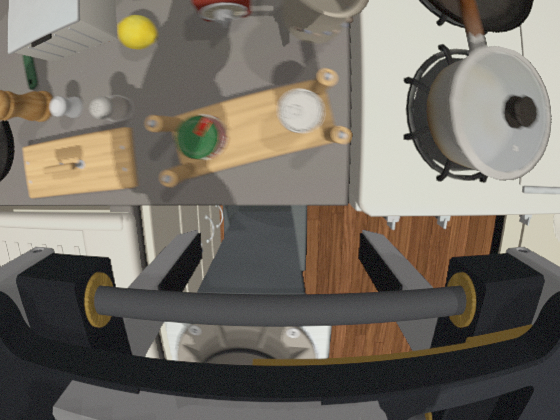

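```bash
cat > meas.py <<'E'
from h import *
def circ(P,z0,z1,box,dbg=''):
    x0,x1,y0,y1=box
    m=(P[...,2]>z0)&(P[...,2]<z1)&(P[...,0]>x0)&(P[...,0]<x1)&(P[...,1]>y0)&(P[...,1]<y1)
    q=P[m][:,:2].astype(np.float32)
    if len(q)<5: return None
    (cx,cy),r=cv2.minEnclosingCircle(q)
    return [round(float(v),4) for v in (cx,cy,2*r,np.median(P[m][:,2]))],len(q)
E
python3 - <<'E'
from meas import *
for n in ('scene0','side0','w1'):
    P=np.load('/tmp/%s.npz'%n)['P']; print(n)
    print('tin',circ(P,.082,.096,(.41,.53,-.14,-.05)))
    print('jar',circ(P,.095,.112,(.39,.47,0,.07)))
    for nm,b in dict(a=(.43,.48,.065,.11),b=(.36,.41,.05,.1),c=(.41,.46,-.17,-.12),d=(.485,.53,-.145,-.1)).items():
        print(' post',nm,circ(P,.112,.122,b),' stud',circ(P,.1225,.135,b))
P=np.load('/tmp/w1.npz')['P']
m=(P[...,0]>.4)&(P[...,0]<.48)&(abs(P[...,1]+.03)<.02);print('board z',np.nanmedian(P[m][:,2]))
E
```

```text
scene0
tin ([0.4608, -0.1128, 0.0928, 0.0864], 237)
jar ([0.4328, 0.0349, 0.0617, 0.1026], 234)
 post a ([0.4509, 0.0865, 0.0255, 0.1172], 31)  stud None
 post b ([0.3832, 0.0725, 0.0255, 0.1158], 32)  stud ([0.377, 0.0737, 0.0139, 0.1268], 9)
 post c ([0.4325, -0.1424, 0.0253, 0.1171], 28)  stud ([0.4336, -0.1452, 0.0094, 0.1252], 7)
 post d ([0.5036, -0.1264, 0.0269, 0.116], 28)  stud None
side0
tin ([0.4675, -0.1137, 0.0949, 0.0869], 380)
jar ([0.4242, 0.0458, 0.0825, 0.1035], 345)
 post a ([0.4555, 0.089, 0.0218, 0.1183], 38)  stud ([0.4557, 0.0857, 0.0161, 0.1254], 11)
 post b ([0.3866, 0.0722, 0.0221, 0.1176], 39)  stud ([0.385, 0.0725, 0.0145, 0.1262], 12)
 post c ([0.4371, -0.1417, 0.0217, 0.1173], 54)  stud ([0.4379, -0.1415, 0.0079, 0.1257], 10)
 post d ([0.507, -0.123, 0.0236, 0.1175], 42)  stud ([0.5059, -0.1261, 0.0099, 0.1257], 12)
w1
tin ([0.4635, -0.1102, 0.0915, 0.0868], 1600)
jar ([0.4249, 0.0452, 0.08, 0.1037], 1530)
 post a ([0.4545, 0.0906, 0.0226, 0.1174], 188)  stud ([0.4541, 0.0902, 0.0103, 0.1257], 43)
 post b ([0.3847, 0.0735, 0.0222, 0.1175], 176)  stud ([0.3848, 0.0737, 0.01, 0.1252], 45)
 post c ([0.4371, -0.1402, 0.0221, 0.1176], 197)  stud ([0.4366, -0.14, 0.0094, 0.1253], 48)
 post d ([0.5065, -0.1231, 0.0222, 0.1176], 194)  stud ([0.506, -0.1234, 0.0104, 0.1253], 54)
board z 0.4390803046679188
```

Wrist view: jar (200,137), tin (300,112), posts at (153,123), (168,177), (327,77), (340,135). The loose tier is at (80,163), the chrome shaker at (65,105), the glass one at (108,107). The posts fit: 72 mm by 220 mm spacing and 117 mm high. Next I'll go over the left group.

Request:
send_rows(moves=[[0,-5,0,0,0,0,9.4],[0,-5,0,0,0,0,9.4],[0,-5,0,0,0,0,9.4],[0,-5,0,0,0,0,9.4],[0,-5,0,0,0,0,9.4],[0,-5,0,0,0,0,9.4],[0,0,0,0,0,0,9.4]])

```text
time: 3.08
tcp_pos: [0.3745, 0.2378, 0.3335]
eef_rot: [[1.0, 0.005, -0.001], [0.005, -1.0, 0.002], [-0.001, -0.002, -1.0]]
ft_force: [-0.6, -0.6, -0.4]
width: 0.999
grip_force: 0.0
```

```bash
python3 - <<'E'
from meas import *
st()
p,d,P,c=snap('wrist'); save(p,'w2.png'); np.savez('/tmp/w2.npz',p=p,d=d,P=P)
def circ2(P,z0,z1,c,R):
    m=(P[...,2]>z0)&(P[...,2]<z1)&(np.hypot(P[...,0]-c[0],P[...,1]-c[1])<R); q=P[m]
    if len(q)<5: return None
    (x,y),r=cv2.minEnclosingCircle(q[:,:2].astype(np.float32)); return np.round([x,y,2*r,np.median(q[:,2]),q[:,2].max()],4),len(q)
for n in('w1','w2'):
    P=np.load('/tmp/%s.npz'%n)['P']; print(n)
    print('tin',circ2(P,.08,.096,(.4635,-.0925),.0345)); print('jar',circ2(P,.095,.112,(.431,.037),.036))
    print('chrome',circ2(P,.055,.07,(.5,.292),.03),'\nglass',circ2(P,.084,.1,(.482,.188),.035),'\nmillhead',circ2(P,.11,.14,(.51,.371),.045),'knob',circ2(P,.142,.16,(.51,.371),.045),'millbody',circ2(P,.02,.14,(.51,.371),.045))
    m=(P[...,2]>.012)&(P[...,2]<.026)&(abs(P[...,0]-.398)<.09)&(abs(P[...,1]-.293)<.15)&(np.isfinite(P[...,0]))
    print('tier',cv2.minAreaRect(P[m][:,:2].astype(np.float32)),np.median(P[m][:,2]))
    m=(P[...,2]>.058)&(P[...,2]<.07)&(abs(P[...,0]-.398)<.05)&(abs(P[...,1]-.293)<.06)
    print('grip',cv2.minAreaRect(P[m][:,:2].astype(np.float32)),P[m].mean(0),m.sum())
    m=(P[...,2]>.118)&(P[...,2]<.15)&(P[...,0]>.55)&(P[...,0]<.72)&(P[...,1]>.15)&(P[...,1]<.42); 
    if m.sum(): print('canister',cv2.boxPoints(cv2.minAreaRect(P[m][:,:2].astype(np.float32))).round(3).tolist(),np.median(P[m][:,2]))
E
```

```text
t3.08 tcp [0.3745 0.2378 0.3335] yaw(x) 0.30 z [-0.001  0.002 -1.   ] q [ 0.3  -0.02 -0.97  1.89 -0.02  1.27 -2.23] F [-0.6 -0.6 -0.4] w 0.999 g 0.0
w1
tin (array([ 0.4664, -0.0931,  0.0573,  0.0867,  0.092 ]), 1540)
jar (array([0.4342, 0.038 , 0.0568, 0.1037, 0.1073]), 1507)
chrome (array([0.5014, 0.2938, 0.0331, 0.0599, 0.0635]), 214) 
glass (array([0.486 , 0.1932, 0.0293, 0.0879, 0.0909]), 237) 
millhead (array([0.5118, 0.3726, 0.0493, 0.1253, 0.1353]), 315) knob None millbody (array([0.5127, 0.3702, 0.0535, 0.0755, 0.1353]), 1260)
tier ((0.4006521701812744, 0.3055945634841919), (0.27109190821647644, 0.17879195511341095), 88.90423583984375) 0.020556334689352418
grip ((0.39899495244026184, 0.2951056957244873), (0.012704137712717056, 0.06428387016057968), 3.060039520263672) [0.39929288 0.29204329 0.06392557] 223
canister [[0.5899999737739563, 0.3619999885559082], [0.5899999737739563, 0.20800000429153442], [0.6859999895095825, 0.20900000631809235], [0.6850000023841858, 0.3619999885559082]] 0.130520031442033
w2
tin (array([ 0.4663, -0.092 ,  0.06  ,  0.0866,  0.0925]), 923)
jar (array([0.4343, 0.0397, 0.0568, 0.1036, 0.1072]), 1264)
chrome (array([0.5004, 0.2948, 0.0336, 0.0601, 0.0638]), 413) 
glass (array([0.4855, 0.1941, 0.0295, 0.0879, 0.0914]), 354) 
millhead (array([0.5125, 0.3753, 0.0505, 0.134 , 0.1399]), 1135) knob (array([0.511 , 0.3759, 0.0107, 0.1495, 0.1514]), 79) millbody (array([0.5123, 0.3728, 0.0548, 0.1282, 0.1399]), 1875)
tier ((0.39972415566444397, 0.30627524852752686), (0.2693783938884735, 0.17733043432235718), 88.81393432617188) 0.020578682188976016
grip ((0.39907440543174744, 0.29621395468711853), (0.012438185513019562, 0.06152920424938202), 2.9727089405059814) [0.39928829 0.29556437 0.06403225] 398
canister [[0.5839999914169312, 0.25999999046325684], [0.6010000109672546, 0.2590000033378601], [0.6069999933242798, 0.3529999852180481], [0.5899999737739563, 0.35499998927116394]] 0.1292869496848407
```

```bash
cat >> h.py <<'E'
from scipy.spatial.transform import Rotation as Ro
class Plan:
    "rows from measured pose; tool kept vertical at targets"
    def __init__(s):
        z=env.get_state(); s.p=np.array(z['tcp_pos']); s.R=np.array(z['eef_rot'])
    def go(s,pos,yaw,n,claw):
        Y=np.radians(yaw); T=np.array([[np.cos(Y),np.sin(Y),0],[np.sin(Y),-np.cos(Y),0],[0,0,-1.]]); p0,R0=s.p,s.R
        rv=Ro.from_matrix(R0.T@T).as_rotvec()
        for i in range(1,n+1):
            tp=p0+(np.array(pos)-p0)*i/n; TR=R0@Ro.from_rotvec(rv*i/n).as_matrix()
            d=np.round(s.R.T@(tp-s.p)*100,2); a=np.round(np.degrees(Ro.from_matrix(s.R.T@TR).as_rotvec()),1)
            print([float(v)+0 for v in d]+[float(v)+0 for v in a]+[claw]); s.p=s.p+s.R@d/100; s.R=s.R@Ro.from_rotvec(np.radians(a)).as_matrix()
        print('--')
        return s
E
python3 - <<'E'
from h import *
st(); Plan().go((.5005,.2945,.33),60,7,6.5).go((.5005,.2945,.1),60,5,6.5).go((.5005,.2945,.045),60,3,6.5)
E
```

```text
t3.12 tcp [0.3749 0.2357 0.3333] yaw(x) 0.18 z [-0.001  0.001 -1.   ] q [ 0.3  -0.02 -0.97  1.89 -0.02  1.27 -2.22] F [ 0.2 -1.3 -0.1] w 1.0 g 0.0
[1.8, -0.83, 0.05, 0.0, 0.0, -8.5, 6.5]
[1.9, -0.56, 0.04, 0.0, 0.0, -8.6, 6.5]
[1.96, -0.27, 0.05, 0.0, 0.0, -8.5, 6.5]
[1.98, 0.02, 0.04, 0.0, 0.0, -8.6, 6.5]
[1.96, 0.32, 0.05, 0.0, 0.0, -8.5, 6.5]
[1.89, 0.6, 0.04, -0.1, 0.0, -8.6, 6.5]
[1.77, 0.88, 0.05, 0.0, 0.0, -8.5, 6.5]
--
[0.0, 0.0, 4.6, 0.0, 0.0, 0.0, 6.5]
[0.0, 0.0, 4.6, 0.0, 0.0, 0.0, 6.5]
[0.0, -0.01, 4.6, 0.0, 0.0, 0.0, 6.5]
[0.01, 0.0, 4.6, 0.0, 0.0, 0.0, 6.5]
[0.0, 0.0, 4.6, 0.0, 0.0, 0.0, 6.5]
--
[0.0, 0.0, 1.83, 0.0, 0.0, 0.0, 6.5]
[0.0, 0.0, 1.84, 0.0, 0.0, 0.0, 6.5]
[0.0, 0.0, 1.83, 0.0, 0.0, 0.0, 6.5]
--
```

Request:
send_rows(moves=[[1.8,-0.83,0,0,0,-8.5,6.5],[1.9,-0.56,0,0,0,-8.6,6.5],[1.96,-0.27,0,0,0,-8.5,6.5],[1.98,0.02,0,0,0,-8.6,6.5],[1.96,0.32,0,0,0,-8.5,6.5],[1.89,0.6,0,0,0,-8.6,6.5],[1.77,0.88,0,0,0,-8.5,6.5],[0,0,4.6,0,0,0,6.5]])

```text
time: 4.12
tcp_pos: [0.5035, 0.293, 0.2884]
eef_rot: [[0.502, 0.865, 0.003], [0.865, -0.502, 0.002], [0.003, 0.002, -1.0]]
ft_force: [0.2, -0.0, -0.7]
width: 0.692
grip_force: 0.0
```

Request:
send_rows(moves=[[0,0,4.6,0,0,0,6.5],[0,0,0,0,0,0,6.5],[0,0,0,0,0,0,6.5]])

```text
time: 4.5
tcp_pos: [0.5017, 0.293, 0.2432]
eef_rot: [[0.503, 0.864, 0.001], [0.864, -0.503, 0.0], [0.001, 0.001, -1.0]]
ft_force: [-0.6, 0.6, 0.1]
width: 0.691
grip_force: 0.0
```

```bash
cat >> meas.py <<'E'
def circ2(P,z0,z1,c,R):
    m=(P[...,2]>z0)&(P[...,2]<z1)&(np.hypot(P[...,0]-c[0],P[...,1]-c[1])<R); q=P[m]
    if len(q)<5: return None
    (x,y),r=cv2.minEnclosingCircle(q[:,:2].astype(np.float32)); return np.round([x,y,2*r,np.median(q[:,2]),q[:,2].max()],4),len(q)
E
python3 - <<'E'
from meas import *
st(); p,d,P,c=snap('wrist'); save(p,'w3.png')
print('chrome',circ2(P,.055,.07,(.5,.294),.03),'mill',circ2(P,.115,.14,(.512,.373),.045),'glass',circ2(P,.084,.1,(.486,.194),.035))
m=(P[...,2]>.058)&(P[...,2]<.07)&(abs(P[...,0]-.398)<.05)&(abs(P[...,1]-.293)<.06)
if m.sum()>20: print('grip',cv2.minAreaRect(P[m][:,:2].astype(np.float32)),P[m].mean(0),m.sum())
E
```

```text
t4.50 tcp [0.5017 0.293  0.2432] yaw(x) 59.78 z [ 0.001  0.    -1.   ] q [ 0.16  0.41 -1.03  1.74  0.38  1.2  -1.5 ] F [-0.6  0.6  0.1] w 0.691 g 0.0
chrome (array([0.5007, 0.2955, 0.0334, 0.0602, 0.0636]), 617) mill (array([0.5127, 0.3757, 0.051 , 0.1347, 0.14  ]), 2213) glass (array([0.4859, 0.1943, 0.0292, 0.0878, 0.0915]), 424)
grip ((0.3985600769519806, 0.3106575310230255), (0.012234251946210861, 0.03578795865178108), 2.801339626312256) [0.39947509 0.31103252 0.06357896] 316
```

View pics/w3.png

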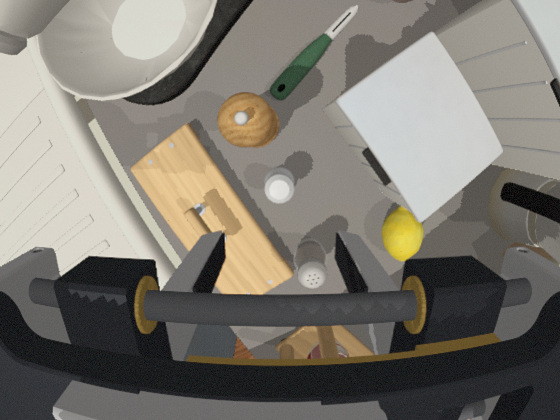

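The wrist view has the chrome shaker at (279,187), 62 mm high, centred between the fingers' lines, with the mill at (248,118). I'll descend and grip.

Request:
send_rows(moves=[[0.17,-0.21,4,0,0,0,6.5],[0,0,4,0,0,0,6.5],[0,0,4,0,0,0,6.5],[0,0,3,0,0,0,6.5],[0,0,3,0,0,0,6.5],[0,0,1.8,0,0,0,6.5],[0,0,0,0,0,0,6.5],[0,0,0,0,0,0,2]])

```text
time: 5.55
tcp_pos: [0.5008, 0.2962, 0.0449]
eef_rot: [[0.503, 0.864, 0.001], [0.864, -0.503, 0.001], [0.001, 0.001, -1.0]]
ft_force: [0.2, -0.0, -0.1]
width: 0.623
grip_force: 0.0
```

Request:
send_rows(moves=[[0,0,0,0,0,0,2],[0,0,0,0,0,0,2],[0,0,0,0,0,0,2],[0,0,0,0,0,0,2]])

```text
time: 6.05
tcp_pos: [0.5005, 0.2958, 0.0438]
eef_rot: [[0.503, 0.864, 0.001], [0.864, -0.503, 0.0], [0.001, 0.0, -1.0]]
ft_force: [1.4, -0.5, 4.5]
width: 0.337
grip_force: 30.0
```

```bash
python3 - <<'E'
from h import *
st(); 
q=(.4503,-.0276)
Plan().go((.5007,.2955,.24),60,5,2).go((q[0],q[1],.24),103.7,8,2).go((q[0],q[1],.0635),103.7,5,2)
E
```

```text
t6.05 tcp [0.5005 0.2958 0.0438] yaw(x) 59.80 z [ 0.001  0.    -1.   ] q [ 0.01  0.64 -0.86  1.91  0.62  0.88 -1.7 ] F [ 1.4 -0.5  4.5] w 0.337 g 30.0
[0.0, 0.01, -3.92, 0.0, 0.0, 0.0, 2]
[0.0, 0.01, -3.93, 0.0, 0.0, -0.1, 2]
[0.0, 0.01, -3.92, 0.0, 0.0, 0.0, 2]
[0.0, 0.0, -3.92, 0.0, 0.0, -0.1, 2]
[0.0, 0.01, -3.93, 0.0, 0.0, 0.0, 2]
--
[-3.81, 1.47, 0.0, 0.0, 0.0, -5.5, 2]
[-3.94, 1.11, 0.0, 0.0, 0.0, -5.4, 2]
[-4.02, 0.72, 0.0, 0.0, 0.0, -5.5, 2]
[-4.08, 0.34, 0.0, 0.0, 0.0, -5.4, 2]
[-4.08, -0.05, 0.0, 0.0, 0.0, -5.5, 2]
[-4.07, -0.44, -0.01, 0.0, 0.0, -5.5, 2]
[-4.0, -0.82, 0.0, 0.0, 0.0, -5.4, 2]
[-3.91, -1.2, 0.0, 0.0, 0.0, -5.5, 2]
--
[0.0, 0.0, 3.53, 0.0, 0.0, 0.0, 2]
[0.0, -0.01, 3.53, 0.0, 0.0, 0.0, 2]
[0.0, 0.0, 3.53, 0.0, 0.0, 0.0, 2]
[0.0, 0.0, 3.53, 0.0, 0.0, 0.0, 2]
[0.0, -0.01, 3.53, 0.0, 0.0, 0.0, 2]
--
```

Request:
send_rows(moves=[[0,0,-3.9,0,0,0,2],[0,0,-3.9,0,0,0,2],[0,0,-3.9,0,0,0,2],[0,0,-3.9,0,0,0,2],[0,0,-3.9,0,0,0,2],[-3.81,1.47,0,0,0,-5.5,2],[-3.94,1.11,0,0,0,-5.4,2],[-4.02,0.72,0,0,0,-5.5,2]])

```text
time: 7.05
tcp_pos: [0.4803, 0.1733, 0.2382]
eef_rot: [[0.235, 0.972, -0.001], [0.972, -0.235, -0.0], [-0.0, -0.0, -1.0]]
ft_force: [1.1, -0.3, -0.3]
width: 0.331
grip_force: 30.0
```

Request:
send_rows(moves=[[-4.08,0.34,0,0,0,-5.4,2],[-4.08,-0.05,0,0,0,-5.5,2],[-4.07,-0.44,0,0,0,-5.5,2],[-4,-0.82,0,0,0,-5.4,2],[-3.91,-1.2,0,0,0,-5.5,2],[0,0,0,0,0,0,2],[0,0,0,0,0,0,2]])

```text
time: 7.92
tcp_pos: [0.4487, -0.0268, 0.2385]
eef_rot: [[-0.233, 0.973, 0.0], [0.973, 0.233, 0.0], [0.0, 0.0, -1.0]]
ft_force: [0.2, 0.1, -0.4]
width: 0.334
grip_force: 30.0
```

```bash
python3 - <<'E'
from meas import *
s=st(); p,d,P,c=snap('wrist'); save(p,'w4.png')
print('tin',circ2(P,.08,.096,(.4664,-.0931),.036),'jar',circ2(P,.095,.112,(.4343,.038),.036))
t=np.array(s['tcp_pos']); print('held',circ2(P,.22,.262,t,.03))
Plan().go((.4503,-.0276,.075),103.7,4,2)
E
```

```text
t7.92 tcp [ 0.4487 -0.0268  0.2385] yaw(x) 103.45 z [ 0.  0. -1.] q [ 1.03  0.15 -1.17  2.01  0.15  1.08  0.02] F [ 0.2  0.1 -0.4] w 0.334 g 30.0
tin None jar (array([0.4344, 0.039 , 0.0568, 0.1038, 0.1063]), 2715)
held (array([ 0.4459, -0.0173,  0.0556,  0.254 ,  0.262 ]), 4043)
[-0.04, 0.03, 4.09, 0.0, 0.0, 0.0, 2]
[-0.04, 0.03, 4.09, 0.0, 0.0, -0.1, 2]
[-0.04, 0.03, 4.09, 0.0, 0.0, 0.0, 2]
[-0.04, 0.03, 4.08, 0.0, 0.0, -0.1, 2]
--
```

View pics/w4.png

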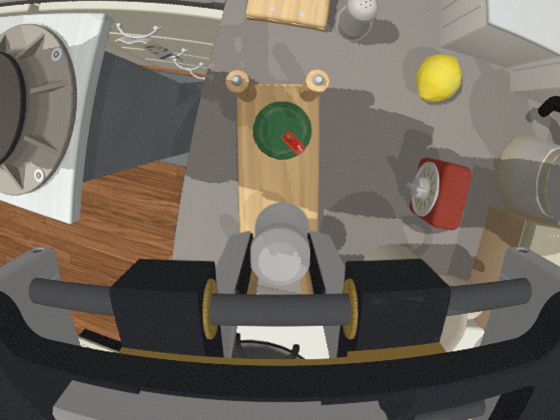

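The view shows the held shaker's top at (280,255) between the pads, with the jar at (282,130). I'll measure how the shaker sits in the hand.

```bash
python3 - <<'E'
from meas import *
s=env.get_state(); p,d,P,c=snap('wrist'); t=np.array(s['tcp_pos']);R=np.array(s['eef_rot'])
Q=(P-t)@R  # tool frame
m=np.zeros(d.shape,bool); m[200:300,250:312]=1
for z0,z1 in((-.022,-.015),(-.02,-.017),(-.015,-.003)):
    mm=m&(Q[...,2]>z0)&(Q[...,2]<z1)&(abs(Q[...,1])<.0175)&(abs(Q[...,0])<.03); q=Q[mm]; print(mm.sum(),q.min(0).round(4),q.max(0).round(4),cv2.minEnclosingCircle(q[:,:2].astype(np.float32)))
E
```

```text
1827 [-0.0121 -0.0164 -0.0219] [ 0.0143  0.0154 -0.015 ] ((0.0005633218679577112, -0.0004890994168817997), 0.0178498737514019)
1160 [-0.0102 -0.0163 -0.0197] [ 0.0127  0.0152 -0.017 ] ((0.0006667484994977713, -0.0005850731395184994), 0.017811408266425133)
1282 [-0.0153 -0.017  -0.015 ] [ 0.0175  0.0164 -0.0032] ((0.0013978220522403717, 3.5371631383895874e-06), 0.018679535016417503)
```

Request:
send_rows(moves=[[-0.09,0.07,4,0,0,0,2],[-0.09,0.07,4,0,0,0,2],[0,0,4,0,0,0,2],[0,0,3,0,0,0,2],[0,0,1.5,0,0,0,2],[0,0,0.7,0,0,0,2],[0,0,0.4,0,0,0,2],[0,0,0,0,0,0,2]])

```text
time: 9.02
tcp_pos: [0.4509, -0.0288, 0.063]
eef_rot: [[-0.233, 0.972, 0.001], [0.972, 0.233, -0.0], [-0.0, 0.001, -1.0]]
ft_force: [-0.4, 0.1, -1.1]
width: 0.329
grip_force: 30.0
```

```bash
python3 - <<'E'
from meas import *
s=st()
E
```

```text
t9.03 tcp [ 0.4509 -0.0288  0.063 ] yaw(x) 103.50 z [ 0.001 -0.    -1.   ] q [ 0.75  0.44 -0.97  2.18  0.53  0.78 -0.34] F [-0.4  0.1 -1.1] w 0.329 g 30.0
```

Request:
send_rows(moves=[[0.05,0,0.1,0,0,0,2],[0,0,0.1,0,0,0,2],[0,0,0,0,0,0,2],[0,0,0,0,0,0,5.5],[0,0,0,0,0,0,5.5],[0,0,0,0,0,0,5.5],[0,0,-1.5,0,0,0,5.5],[0,0,-3.5,0,0,0,5.5]])

```text
time: 10.02
tcp_pos: [0.4496, -0.0278, 0.111]
eef_rot: [[-0.234, 0.972, -0.002], [0.972, 0.234, 0.001], [0.002, -0.002, -1.0]]
ft_force: [0.7, -0.3, 0.8]
width: 0.583
grip_force: 0.0
```

Request:
send_rows(moves=[[0,0,-4.5,0,0,0,5.5],[0,0,-4.5,0,0,0,5.5],[-4,0,-3,0,0,0,5.5],[-4,0,-2,0,0,0,5.5],[0,0,0,0,0,0,5.5]])

```text
time: 10.65
tcp_pos: [0.4699, -0.1084, 0.2523]
eef_rot: [[-0.23, 0.973, 0.002], [0.973, 0.23, -0.001], [-0.001, 0.002, -1.0]]
ft_force: [-0.5, 0.3, -0.7]
width: 0.582
grip_force: 0.0
```

```bash
python3 - <<'E'
from meas import *
s=st(); p,d,P,c=snap('wrist'); save(p,'w5.png'); np.savez('/tmp/w5.npz',p=p,d=d,P=P)
T=circ2(P,.08,.096,(.4664,-.0931),.036);J=circ2(P,.095,.112,(.4343,.038),.036);C=circ2(P,.07,.084,(.4503,-.0272),.025)
print(T,J,C)
for n,z in (('scene',0),('side',0)):
    p,d,P2,c=snap(n); print(n,circ2(P2,.082,.096,(.4664,-.0931),.036),circ2(P2,.097,.112,(.4343,.038),.036),circ2(P2,.07,.086,(.4503,-.0272),.025))
E
```

```text
t10.65 tcp [ 0.4699 -0.1084  0.2523] yaw(x) 103.29 z [ 0.002 -0.001 -1.   ] q [ 1.11  0.2  -1.12  1.93  0.2   1.13  0.14] F [-0.5  0.3 -0.7] w 0.582 g 0.0
(array([ 0.4662, -0.0932,  0.0577,  0.0867,  0.0913]), 2326) (array([0.4344, 0.0384, 0.0571, 0.1037, 0.1073]), 2390) (array([ 0.4512, -0.0275,  0.0338,  0.0767,  0.0808]), 728)
scene (array([ 0.4661, -0.0951,  0.0649,  0.0861,  0.0957]), 210) (array([0.4326, 0.0386, 0.061 , 0.1025, 0.1089]), 226) (array([ 0.4469, -0.029 ,  0.0354,  0.0758,  0.0851]), 69)
side (array([ 0.4666, -0.0939,  0.0578,  0.0869,  0.0945]), 301) (array([0.4338, 0.0204, 0.0422, 0.1027, 0.1088]), 57) (array([ 0.4527, -0.0293,  0.0338,  0.0761,  0.0833]), 110)
```

Shaker is within 1 mm of midway at (.4512,-.0275). Next is the upper tier.

```bash
python3 - <<'E'
from h import *
Plan().go((.40,.21,.25),93,8,5)
E
```

```text
[4.03, 0.09, 0.01, 0.0, 0.0, 1.3, 5]
[4.03, 0.0, 0.01, 0.0, 0.0, 1.3, 5]
[4.03, -0.1, 0.0, 0.0, 0.0, 1.4, 5]
[4.02, -0.19, 0.01, 0.0, 0.0, 1.3, 5]
[4.02, -0.28, 0.01, 0.0, 0.0, 1.3, 5]
[4.02, -0.38, 0.01, 0.0, 0.0, 1.3, 5]
[4.0, -0.46, 0.0, 0.0, 0.0, 1.3, 5]
[3.99, -0.56, 0.01, 0.0, 0.0, 1.4, 5]
--
```

Request:
send_rows(moves=[[4.03,0.09,0,0,0,1.3,5],[4.03,0,0,0,0,1.3,5],[4.03,-0.1,0,0,0,1.3,5],[4.03,-0.19,0,0,0,1.3,5],[4.02,-0.28,0,0,0,1.3,5],[4.02,-0.38,0,0,0,1.3,5],[4,-0.46,0,0,0,1.3,5],[4,-0.56,0,0,0,1.3,5]])

```text
time: 11.8
tcp_pos: [0.3987, 0.2111, 0.2503]
eef_rot: [[-0.055, 0.998, -0.0], [0.998, 0.055, -0.001], [-0.001, -0.0, -1.0]]
ft_force: [0.4, -0.8, 1.0]
width: 0.529
grip_force: 0.0
```

Request:
send_rows(moves=[[0,0,0,0,0,0,4],[0,0,0,0,0,0,4]])

```text
time: 12.05
tcp_pos: [0.3996, 0.2093, 0.2502]
eef_rot: [[-0.056, 0.998, -0.001], [0.998, 0.056, -0.0], [-0.0, -0.001, -1.0]]
ft_force: [1.1, -0.9, -0.4]
width: 0.429
grip_force: 0.0
```

```bash
cat >> meas.py <<'E'
def rect(P,z0,z1,c,r):
    m=(P[...,2]>z0)&(P[...,2]<z1)&(abs(P[...,0]-c[0])<r[0])&(abs(P[...,1]-c[1])<r[1])
    mm=cv2.morphologyEx(m.astype(np.uint8),cv2.MORPH_OPEN,np.ones((3,3),np.uint8))
    k,l,s,_=cv2.connectedComponentsWithStats(mm); i=1+np.argmax(s[1:,4]); q=P[l==i]
    (x,y),(w,h),a=cv2.minAreaRect(q[:,:2].astype(np.float32)); return [round(float(v),4) for v in(x,y,w,h,a,np.median(q[:,2]))],len(q)
E
python3 - <<'E'
from meas import *
s=st(); p,d,P,c=snap('wrist'); save(p,'w6.png'); np.savez('/tmp/w6.npz',p=p,d=d,P=P)
print('grip',rect(P,.058,.07,(.399,.295),(.03,.05))); print('board',rect(P,.014,.026,(.4,.295),(.075,.14)))
Plan().go((.399,.296,.15),93,3,4).go((.399,.296,.046),93,4,4)
E
```

```text
t12.05 tcp [0.3996 0.2093 0.2502] yaw(x) 93.23 z [-0.001 -0.    -1.   ] q [ 0.51  0.14 -1.19  1.99  0.14  1.11 -0.69] F [ 1.1 -0.9 -0.4] w 0.429 g 0.0
grip ([0.3984, 0.2962, 0.011, 0.0611, 3.2566, 0.0643], 609)
board ([0.3987, 0.2953, 0.1008, 0.2436, 3.5557, 0.0206], 14493)
[2.91, 0.13, 3.34, 0.0, 0.0, 0.0, 4]
[2.91, 0.13, 3.34, 0.0, 0.0, 0.1, 4]
[2.91, 0.13, 3.34, 0.0, 0.0, 0.0, 4]
--
[0.0, 0.0, 2.6, 0.0, 0.0, 0.0, 4]
[0.0, 0.0, 2.6, 0.0, 0.0, 0.0, 4]
[0.0, 0.0, 2.6, 0.0, 0.0, 0.0, 4]
[0.0, 0.0, 2.6, 0.0, 0.0, 0.0, 4]
--
```

View pics/w6.png

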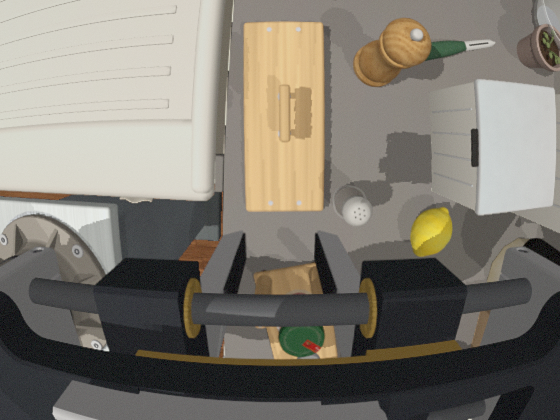

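The view shows the tier board around (284,115) with the grip bar at (285,113), square to the fingers. Board size 101x244 mm checks out. Now grip the bar.

Request:
send_rows(moves=[[2.9,0.13,3.4,0,0,-0.3,4],[2.9,0.13,3.4,0,0,0,4],[2.8,0.13,3.4,0,0,0,4],[0,0,3.2,0,0,0,4],[0,0,3,0,0,0,4],[0,0,2.7,0,0,0,4],[0,0,1.5,0,0,0,4],[0,0,0,0,0,0,4]])

```text
time: 13.1
tcp_pos: [0.3991, 0.2946, 0.0441]
eef_rot: [[-0.059, 0.998, -0.001], [0.998, 0.059, -0.001], [-0.001, -0.001, -1.0]]
ft_force: [0.4, 0.8, 0.7]
width: 0.426
grip_force: 0.0
```

Request:
send_rows(moves=[[0,0,0,0,0,0,0.4],[0,0,0,0,0,0,0.4],[0,0,0,0,0,0,0.4],[0,0,0,0,0,0,0.4],[0,0,0,0,0,0,0.4]])

```text
time: 13.72
tcp_pos: [0.3995, 0.2953, 0.045]
eef_rot: [[-0.059, 0.998, 0.001], [0.998, 0.059, -0.0], [-0.0, 0.001, -1.0]]
ft_force: [-1.2, -2.0, 8.9]
width: 0.127
grip_force: 30.0
```

```bash
python3 - <<'E'
from h import *
st()
E
```

```text
t13.72 tcp [0.3995 0.2953 0.045 ] yaw(x) 93.41 z [ 0.001 -0.    -1.   ] q [ 0.01  0.55 -0.95  2.1   0.62  0.81 -1.27] F [-1.2 -2.   8.9] w 0.127 g 30.0
```

Request:
send_rows(moves=[[0,0,-1,0,0,0,0.4],[0,0,-3,0,0,0,0.4],[0,0,-4,0,0,0,0.4],[0,0,-4,0,0,0,0.4],[0,0,-4,0,0,0,0.4],[0,0,-3.5,0,0,0,0.4],[0,0,-1,0,0,0,0.4]])

```text
time: 14.6
tcp_pos: [0.3995, 0.2957, 0.2513]
eef_rot: [[-0.059, 0.998, 0.003], [0.998, 0.059, 0.001], [0.0, 0.003, -1.0]]
ft_force: [-0.3, -0.3, -3.8]
width: 0.124
grip_force: 30.0
```

```bash
python3 - <<'E'
from meas import *
st()
for n in('w1','w5'):
    P=np.load('/tmp/%s.npz'%n)['P']; S=[]
    for c0 in((.4545,.0906),(.3847,.0735),(.4371,-.1402),(.5065,-.1231)):
        a=circ2(P,.112,.122,c0,.02); b=circ2(P,.1225,.135,c0,.02); print(n,a,b); S.append(a[0][:2] if a else [np.nan]*2)
    S=np.array(S); print('centre',S.mean(0))
    if np.isfinite(S).all():
        v=(S[0]+S[1]-S[2]-S[3])/2; print('yaw',np.degrees(np.arctan2(-v[0],v[1])),np.linalg.norm(v))
Plan().go((.4457,-.0248,.25),103.7,12,0.4)
E
```

```text
t14.60 tcp [0.3995 0.2957 0.2513] yaw(x) 93.40 z [ 0.003  0.001 -1.   ] q [ 0.25  0.26 -1.16  1.9   0.26  1.14 -0.95] F [-0.3 -0.3 -3.8] w 0.124 g 30.0
w1 (array([0.4545, 0.0906, 0.0226, 0.1174, 0.1216]), 188) (array([0.4541, 0.0902, 0.0103, 0.1257, 0.1283]), 43)
w1 (array([0.3847, 0.0735, 0.0222, 0.1175, 0.1216]), 176) (array([0.3848, 0.0737, 0.01  , 0.1252, 0.1279]), 45)
w1 (array([ 0.4371, -0.1402,  0.0221,  0.1176,  0.1206]), 197) (array([ 0.4366, -0.14  ,  0.0094,  0.1253,  0.1281]), 48)
w1 (array([ 0.5065, -0.1231,  0.0222,  0.1176,  0.122 ]), 194) (array([ 0.506 , -0.1234,  0.0104,  0.1253,  0.1281]), 54)
centre [ 0.4457 -0.0248]
yaw 13.72671029446841 0.21998302207215903
w5 (array([0.4546, 0.0894, 0.0216, 0.1174, 0.1214]), 203) (array([0.4552, 0.0884, 0.0079, 0.1245, 0.1262]), 23)
w5 (array([0.3846, 0.0732, 0.0221, 0.1174, 0.122 ]), 212) (array([0.3848, 0.0725, 0.0089, 0.1246, 0.1272]), 30)
w5 (array([ 0.4365, -0.1394,  0.0211,  0.1174,  0.122 ]), 276) (array([ 0.4363, -0.1401,  0.0089,  0.1253,  0.1276]), 63)
w5 (array([ 0.5062, -0.1233,  0.022 ,  0.1175,  0.122 ]), 292) (array([ 0.5059, -0.1232,  0.0094,  0.125 ,  0.1279]), 66)
centre [ 0.445475 -0.025025]
yaw 13.677494729853725 0.21885631130949823
[-2.69, 0.23, 0.01, 0.0, 0.0, -0.9, 0.4]
[-2.69, 0.18, 0.01, 0.0, 0.0, -0.8, 0.4]
[-2.69, 0.14, 0.01, 0.0, 0.0, -0.9, 0.4]
[-2.7, 0.11, 0.01, 0.0, 0.0, -0.8, 0.4]
[-2.7, 0.06, 0.01, 0.1, 0.0, -0.9, 0.4]
[-2.7, 0.03, 0.01, 0.0, 0.0, -0.8, 0.4]
[-2.69, -0.02, 0.01, 0.0, 0.0, -0.9, 0.4]
[-2.7, -0.05, 0.01, 0.0, 0.0, -0.9, 0.4]
[-2.7, -0.1, 0.01, 0.0, 0.0, -0.8, 0.4]
[-2.69, -0.14, 0.01, 0.0, 0.0, -0.9, 0.4]
[-2.69, -0.18, 0.01, 0.0, 0.0, -0.8, 0.4]
[-2.69, -0.22, 0.01, 0.1, 0.0, -0.9, 0.4]
--
```

Request:
send_rows(moves=[[-2.69,0.23,0,0,0,-0.9,0.4],[-2.69,0.18,0,0,0,-0.8,0.4],[-2.69,0.14,0,0,0,-0.9,0.4],[-2.7,0.11,0,0,0,-0.8,0.4],[-2.7,0.06,0,0,0,-0.9,0.4],[-2.7,0.03,0,0,0,-0.8,0.4]])

```text
time: 15.35
tcp_pos: [0.4217, 0.1338, 0.2485]
eef_rot: [[-0.149, 0.989, -0.001], [0.989, 0.149, -0.0], [-0.0, -0.001, -1.0]]
ft_force: [0.3, 0.0, -4.8]
width: 0.123
grip_force: 30.0
```

Request:
send_rows(moves=[[-2.69,-0.02,0,0,0,-0.9,0.4],[-2.7,-0.05,0,0,0,-0.9,0.4],[-2.7,-0.1,0,0,0,-0.8,0.4],[-2.69,-0.14,0,0,0,-0.9,0.4],[-2.69,-0.18,0,0,0,-0.8,0.4],[-2.69,-0.22,0,0,0,-0.9,0.4],[0,0,0,0,0,0,0.4],[0,0,0,0,0,0,0.4]])

```text
time: 16.35
tcp_pos: [0.4449, -0.0246, 0.2489]
eef_rot: [[-0.237, 0.971, -0.001], [0.971, 0.237, 0.001], [0.001, -0.001, -1.0]]
ft_force: [0.6, 0.2, -3.7]
width: 0.125
grip_force: 30.0
```

```bash
python3 - <<'E'
from meas import *
s=st(); p,d,P,c=snap('wrist'); save(p,'w7.png')
t=np.array(s['tcp_pos']);R=np.array(s['eef_rot']); Q=(P-t)@R
np.savez('/tmp/w7.npz',p=p,d=d,P=P,Q=Q)
m=(abs(Q[...,2]-.025)<.006)&(Q[...,0]>-.02)&(Q[...,0]<.14)&(abs(Q[...,1])<.07)
q=Q[m]; print(m.sum(),q.min(0).round(4),q.max(0).round(4))
for x0 in np.arange(0.04,.13,.02):
    k=q[abs(q[:,0]-x0)<.004]
    if len(k): print(round(x0,2),np.percentile(k[:,1],[0.5,99.5]).round(4),np.median(k[:,2]).round(4))
for y0 in(-.04,-.02,0,.02,.04):
    k=q[abs(q[:,1]-y0)<.004]; print('y',y0,np.percentile(k[:,0],99.7).round(4),np.median(k[:,2]).round(4))
E
```

```text
t16.35 tcp [ 0.4449 -0.0246  0.2489] yaw(x) 103.72 z [-0.001  0.001 -1.   ] q [ 0.89  0.09 -1.01  2.    0.08  1.09  0.09] F [ 0.6  0.2 -3.7] w 0.125 g 30.0
31355 [-0.0178 -0.0512  0.0211] [0.1233 0.0495 0.0296]
0.04 [-0.0498  0.0482] 0.0244
0.06 [-0.0498  0.0481] 0.0244
0.08 [-0.0494  0.0478] 0.0243
0.1 [-0.0495  0.0479] 0.0244
0.12 [-0.0493  0.0475] 0.0247
y -0.04 0.1218 0.0244
y -0.02 0.1214 0.0243
y 0 0.122 0.0243
y 0.02 0.1215 0.0243
y 0.04 0.1218 0.0243
```

View pics/w7.png

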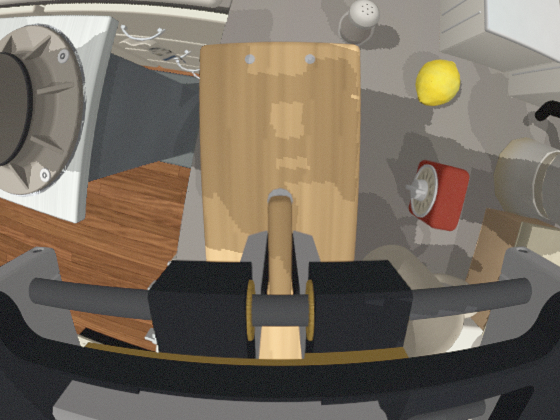

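View: the held board runs from (202,42) to (358,42), level, with the bar in the pads. It is centred within 1 mm in the tool frame. Now lower to just above the studs.

Request:
send_rows(moves=[[0,0.12,2,0,0,0,0.4],[0,0,2.5,0,0,0,0.4],[0,0,1.8,0,0,0,0.4],[0,0,0.8,0,0,0,0.4],[0,0,0,0,0,0,0.4],[0,0,0,0,0,0,0.4]])

```text
time: 17.15
tcp_pos: [0.447, -0.0248, 0.1791]
eef_rot: [[-0.237, 0.971, 0.001], [0.971, 0.237, -0.0], [-0.0, 0.001, -1.0]]
ft_force: [0.4, -0.3, -4.5]
width: 0.128
grip_force: 30.0
```

```bash
python3 - <<'E'
from h import *
st()
E
```

```text
t17.15 tcp [ 0.447  -0.0248  0.1791] yaw(x) 103.72 z [ 0.001 -0.    -1.   ] q [ 0.82  0.2  -0.99  2.09  0.2   0.95 -0.04] F [ 0.4 -0.3 -4.5] w 0.128 g 30.0
```

Request:
send_rows(moves=[[0,-0.04,0.4,0,0,0,0.4],[0,0,0.3,0,0,0,0.4],[0,0,0.2,0,0,0,0.4],[0,0,0.2,0,0,0,0.4],[0,0,0,0,0,0,0.4]])

```text
time: 17.77
tcp_pos: [0.4461, -0.025, 0.1674]
eef_rot: [[-0.237, 0.972, -0.0], [0.972, 0.237, 0.0], [0.0, -0.0, -1.0]]
ft_force: [0.0, 0.2, -4.7]
width: 0.126
grip_force: 30.0
```

Request:
send_rows(moves=[[0,0,0.2,0,0,0,0.4],[0,0,0.2,0,0,0,0.4],[0,0,0.1,0,0,0,0.4],[0,0,0,0,0,0,0.4]])

```text
time: 18.27
tcp_pos: [0.4461, -0.0249, 0.1624]
eef_rot: [[-0.237, 0.971, -0.0], [0.971, 0.237, 0.0], [0.0, -0.0, -1.0]]
ft_force: [0.1, 0.7, -5.6]
width: 0.126
grip_force: 30.0
```

Request:
send_rows(moves=[[0,0,0.1,0,0,0,0.4],[0,0,0.1,0,0,0,0.4],[0,0,0,0,0,0,0.4]])

```text
time: 18.65
tcp_pos: [0.4463, -0.025, 0.1618]
eef_rot: [[-0.237, 0.972, -0.0], [0.972, 0.237, -0.001], [-0.001, -0.0, -1.0]]
ft_force: [-14.3, -1.0, 31.5]
width: 0.123
grip_force: 30.0
```

Request:
send_rows(moves=[[0,0,-0.15,0,0,0,0.4],[0,0,0,0,0,0,4],[0,0,0,0,0,0,4],[0,0,0,0,0,0,4],[0,0,-2,0,0,0,4],[0,0,-4,0,0,0,4],[-3,0,-4,0,0,0,4],[0,0,0,0,0,0,4]])

```text
time: 19.65
tcp_pos: [0.4548, -0.0559, 0.2642]
eef_rot: [[-0.234, 0.972, 0.004], [0.972, 0.234, -0.001], [-0.002, 0.003, -1.0]]
ft_force: [0.0, -0.2, -1.0]
width: 0.423
grip_force: 0.0
```

```bash
python3 - <<'E'
from meas import *
s=st(); p,d,P,c=snap('wrist'); save(p,'w8.png')
t=np.array([.4456,-.0249]);a=np.radians(13.7); U=np.array([[np.cos(a),np.sin(a)],[-np.sin(a),np.cos(a)]])
def rep(n,P):
    L=np.einsum('ij,...j->...i',U,P[...,:2]-t)
    m=(P[...,2]>.12)&(P[...,2]<.15)&(abs(L[...,0])<.06)&(abs(L[...,1])<.135)
    for cx in(-.035,.035):
        for cy in(-.1,-.05,.05,.1):
            k=m&(np.hypot(L[...,0]-cx,L[...,1]-cy)<.01)
            if k.sum()>5: print(n,cx,cy,k.sum(),np.median(P[k][:,2]).round(4))
    print(rect(P,.128,.146,t,(.09,.15)),rect(P,.172,.19,t,(.03,.05)))
rep('w',P)
p,d,P2,c=snap('side'); rep('side',P2)
p,d,P2,c=snap('scene'); rep('scene',P2); 
E
```

```text
t19.65 tcp [ 0.4548 -0.0559  0.2642] yaw(x) 103.55 z [ 0.004 -0.001 -1.   ] q [ 0.94  0.09 -0.99  1.96  0.09  1.12  0.15] F [ 0.  -0.2 -1. ] w 0.423 g 0.0
w -0.035 -0.1 136 0.1377
w -0.035 -0.05 327 0.1377
w -0.035 0.05 365 0.1377
w -0.035 0.1 355 0.1375
w 0.035 -0.1 181 0.1377
w 0.035 -0.05 324 0.1378
w 0.035 0.05 370 0.1377
w 0.035 0.1 348 0.1376
([0.4456, -0.024, 0.1006, 0.243, 13.6409, 0.1376], 23037) ([0.4452, -0.024, 0.0118, 0.0631, 14.0507, 0.1814], 1174)
side -0.035 -0.1 53 0.1376
side -0.035 -0.05 48 0.1376
side -0.035 0.05 45 0.1377
side -0.035 0.1 45 0.1382
side 0.035 -0.1 46 0.1381
side 0.035 -0.05 47 0.1381
side 0.035 0.1 46 0.1377Traceback (most recent call last):
  File "<stdin>", line 13, in <module>
  File "<stdin>", line 11, in rep
  File "meas.py", line 16, in rect
    k,l,s,_=cv2.connectedComponentsWithStats(mm); i=1+np.argmax(s[1:,4]); q=P[l==i]
                                                      ~~~~~~~~~^^^^^^^^^
    return _wrapfunc(a, 'argmax', axis=axis, out=out, **kwds)
    return bound(*args, **kwds)
ValueError: attempt to get argmax of an empty sequence
```

```bash
python3 - <<'E'
from meas import *
for n in('scene0','side0','w2'):
    P=np.load('/tmp/%s.npz'%n)['P']
    for zt in (.16,.2,.25):
        m=(P[...,2]>zt)&(P[...,2]<.5)&(P[...,0]>.35)&(P[...,0]<.62)&(P[...,1]>.38)&(P[...,1]<.65)
        if m.sum()>10: q=P[m]; print(n,zt,m.sum(),q.min(0).round(3),q.max(0).round(3))
Plan().go((.495,.28,.26),95,9,8)
E
```

```text
scene0 0.16 856 [0.35  0.474 0.219] [0.62  0.649 0.5  ]
scene0 0.2 856 [0.35  0.474 0.219] [0.62  0.649 0.5  ]
scene0 0.25 789 [0.35  0.474 0.25 ] [0.62  0.649 0.5  ]
side0 0.16 4808 [0.35  0.472 0.16 ] [0.62  0.612 0.5  ]
side0 0.2 4709 [0.35  0.472 0.202] [0.62  0.605 0.5  ]
side0 0.25 4457 [0.35  0.472 0.25 ] [0.62  0.605 0.5  ]
w2 0.16 3648 [0.387 0.498 0.16 ] [0.62  0.625 0.273]
w2 0.2 3043 [0.387 0.498 0.2  ] [0.62  0.6   0.273]
w2 0.25 1528 [0.389 0.498 0.25 ] [0.517 0.539 0.273]
[3.5, 1.33, 0.02, 0.0, 0.0, 1.0, 8]
[3.52, 1.27, 0.02, 0.0, 0.0, 0.9, 8]
[3.54, 1.21, 0.01, 0.0, 0.0, 1.0, 8]
[3.56, 1.15, 0.02, 0.0, 0.0, 1.0, 8]
[3.58, 1.09, 0.02, 0.0, 0.0, 0.9, 8]
[3.6, 1.03, 0.02, 0.0, 0.0, 1.0, 8]
[3.61, 0.97, 0.02, 0.0, 0.0, 0.9, 8]
[3.63, 0.91, 0.02, 0.0, 0.0, 1.0, 8]
[3.65, 0.85, 0.01, 0.0, 0.0, 1.0, 8]
--
```

```bash
python3 - <<'E'
from meas import *
Plan().go((.4825,.3125,.28),65,10,8.5)
E
```

```text
[3.49, 1.15, -0.18, 0.0, 0.0, 3.9, 8.5]
[3.57, 0.91, -0.19, 0.0, 0.0, 3.8, 8.5]
[3.61, 0.68, -0.18, 0.0, 0.0, 3.9, 8.5]
[3.66, 0.42, -0.18, 0.0, 0.0, 3.9, 8.5]
[3.67, 0.18, -0.19, 0.0, 0.0, 3.8, 8.5]
[3.68, -0.07, -0.18, 0.0, 0.0, 3.9, 8.5]
[3.67, -0.32, -0.19, 0.0, 0.0, 3.9, 8.5]
[3.63, -0.56, -0.18, 0.0, 0.0, 3.8, 8.5]
[3.59, -0.81, -0.18, 0.0, 0.0, 3.9, 8.5]
[3.53, -1.05, -0.19, 0.0, 0.0, 3.9, 8.5]
--
```

Request:
send_rows(moves=[[3.49,1.15,-0.2,0,0,3.9,8.5],[3.57,0.91,-0.2,0,0,3.8,8.5],[3.61,0.68,-0.2,0,0,3.9,8.5],[3.66,0.42,-0.2,0,0,3.9,8.5],[3.67,0.18,-0.2,0,0,3.8,8.5],[3.68,-0.07,-0.2,0,0,3.9,8.5],[3.67,-0.32,-0.2,0,0,3.9,8.5],[3.63,-0.56,-0.2,0,0,3.8,8.5]])

```text
time: 20.75
tcp_pos: [0.4755, 0.2409, 0.2767]
eef_rot: [[0.296, 0.955, -0.002], [0.955, -0.296, -0.0], [-0.001, -0.002, -1.0]]
ft_force: [0.5, -0.5, 0.5]
width: 0.903
grip_force: 0.0
```

Request:
send_rows(moves=[[3.59,-0.81,-0.2,0,0,3.9,8.5],[3.53,-1.05,0,0,0,3.9,8.5],[0,0,0,0,0,0,8.5],[0,0,0,0,0,0,8.5]])

```text
time: 21.25
tcp_pos: [0.4816, 0.3126, 0.2789]
eef_rot: [[0.421, 0.907, -0.002], [0.907, -0.421, -0.001], [-0.001, -0.001, -1.0]]
ft_force: [0.2, -0.3, -0.2]
width: 0.901
grip_force: 0.0
```

```bash
python3 - <<'E'
from meas import *
s=st(); p,d,P,c=snap('wrist'); save(p,'w9.png')
k=circ2(P,.112,.139,(.5125,.3755),.04); print(k, circ2(P,.142,.16,(.5125,.3755),.04))
m=(P[...,2]>.14)&(P[...,1]>.38)&(P[...,1]<.7)&(np.hypot(P[...,0]-.5125,P[...,1]-.3755)>.05)&(P[...,2]<.4)&(P[...,0]<.62); q=P[m]; print('tall',q.min(0),q[np.argmin(q[:,1])])
x,y=k[0][:2]; Plan().go((x,y,.22),65,3,8.5).go((x,y,.113),65,4,8.5)
E
```

```text
t21.25 tcp [0.4816 0.3126 0.2789] yaw(x) 65.12 z [-0.002 -0.001 -1.   ] q [ 0.12  0.36 -1.02  1.71  0.32  1.25 -1.41] F [ 0.2 -0.3 -0.2] w 0.901 g 0.0
(array([0.5128, 0.3761, 0.0508, 0.134 , 0.139 ]), 1669) (array([0.5124, 0.3765, 0.0122, 0.1495, 0.1522]), 130)
tall [0.3899952  0.49958546 0.22369114] [0.415721   0.49958546 0.24894588]
[2.37, 0.03, 1.97, 0.0, 0.0, 0.0, 8.5]
[2.37, 0.04, 1.97, 0.0, 0.0, 0.0, 8.5]
[2.38, 0.03, 1.97, 0.0, 0.1, 0.1, 8.5]
--
[0.0, 0.0, 2.68, 0.0, 0.0, 0.0, 8.5]
[0.0, 0.0, 2.67, 0.0, 0.0, 0.0, 8.5]
[-0.01, 0.0, 2.68, 0.0, 0.0, 0.0, 8.5]
[0.0, 0.01, 2.67, 0.0, 0.0, 0.0, 8.5]
--
```

View pics/w9.png

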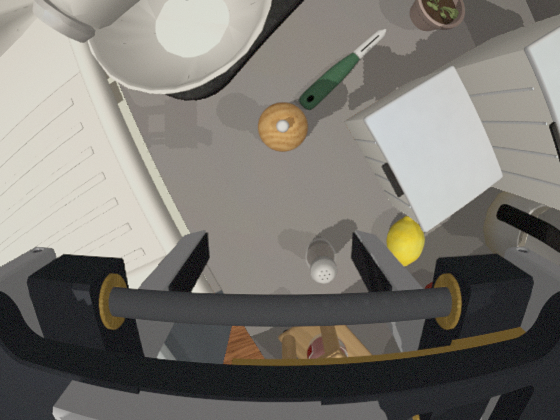

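The mill is at (283,127), free all round; the mixer bowl's nearest point is at y=0.50. I'll go onto the head.

Request:
send_rows(moves=[[2.37,0.03,2,0,0,0,8.5],[2.37,0.04,2,0,0,0,8.5],[2.37,0.03,2,0,0,0,8.5],[0,0,2.7,0,0,0,8.5],[0,0,2.7,0,0,0,8.5],[0,0,2.7,0,0,0,8.5],[0,0,2.5,0,0,0,8.5],[0,0,0,0,0,0,8.5]])

```text
time: 22.3
tcp_pos: [0.513, 0.3747, 0.1125]
eef_rot: [[0.423, 0.906, -0.002], [0.906, -0.423, -0.002], [-0.003, -0.001, -1.0]]
ft_force: [-0.1, 1.2, 0.2]
width: 0.907
grip_force: 0.0
```

Request:
send_rows(moves=[[0,0,0,0,0,0,4],[0,0,0,0,0,0,4],[0,0,0,0,0,0,4],[0,0,0,0,0,0,4],[0,0,0,0,0,0,4]])

```text
time: 22.92
tcp_pos: [0.5135, 0.3768, 0.1144]
eef_rot: [[0.422, 0.906, 0.0], [0.906, -0.422, 0.0], [0.0, 0.0, -1.0]]
ft_force: [0.4, -0.9, 3.2]
width: 0.501
grip_force: 30.0
```

```bash
python3 - <<'E'
from meas import *
s=st(); z=s['tcp_pos'][2]; Plan().go((.5128,.3761,.30),65,5,4).go((.4638,-.0993,.30),103.7,12,4)
E
```

```text
t22.93 tcp [0.5135 0.3768 0.1144] yaw(x) 65.01 z [ 0.  0. -1.] q [-0.09  0.62 -0.89  1.74  0.55  1.05 -1.61] F [ 0.4 -0.9  3.2] w 0.501 g 30.0
[-0.02, 0.0, -3.71, 0.0, 0.0, 0.0, 4]
[-0.01, -0.01, -3.72, 0.0, 0.0, 0.0, 4]
[-0.02, 0.0, -3.71, 0.0, 0.0, 0.0, 4]
[-0.02, -0.01, -3.71, 0.0, 0.0, 0.0, 4]
[-0.01, 0.0, -3.71, 0.0, 0.0, 0.0, 4]
--
[-3.76, 1.3, 0.0, 0.0, 0.0, -3.2, 4]
[-3.83, 1.09, 0.0, 0.0, 0.0, -3.2, 4]
[-3.89, 0.88, 0.0, 0.0, 0.0, -3.3, 4]
[-3.93, 0.65, -0.01, 0.0, 0.0, -3.2, 4]
[-3.96, 0.43, 0.0, 0.0, 0.0, -3.2, 4]
[-3.98, 0.21, 0.0, 0.0, 0.0, -3.2, 4]
[-3.98, -0.02, 0.0, 0.0, 0.0, -3.3, 4]
[-3.97, -0.24, 0.0, 0.0, 0.0, -3.2, 4]
[-3.96, -0.46, 0.0, 0.0, 0.0, -3.2, 4]
[-3.92, -0.69, 0.0, 0.0, 0.0, -3.2, 4]
[-3.88, -0.9, -0.01, 0.0, 0.0, -3.3, 4]
[-3.82, -1.13, 0.0, 0.0, 0.0, -3.2, 4]
--
```

Request:
send_rows(moves=[[0,0,-2,0,0,0,4],[0,0,-4,0,0,0,4],[0,0,-4,0,0,0,4],[0,0,-4,0,0,0,4],[0,0,-4,0,0,0,4],[0,0,-2.6,0,0,0,4],[-3.76,1.3,0,0,0,-3.2,4],[-3.83,1.09,0,0,0,-3.2,4]])

```text
time: 23.92
tcp_pos: [0.5044, 0.2972, 0.3212]
eef_rot: [[0.316, 0.949, 0.001], [0.949, -0.316, 0.0], [0.001, 0.0, -1.0]]
ft_force: [0.9, -0.5, -2.1]
width: 0.498
grip_force: 30.0
```

Request:
send_rows(moves=[[-3.89,0.88,0,0,0,-3.3,4],[-3.93,0.65,0,0,0,-3.2,4],[-3.96,0.43,0,0,0,-3.2,4],[-3.98,0.21,0,0,0,-3.2,4],[-3.98,0,0,0,0,-3.3,4],[-3.97,-0.24,0,0,0,-3.2,4],[-3.96,-0.46,0,0,0,-3.2,4],[-3.92,-0.69,0,0,0,-3.2,4]])

```text
time: 24.92
tcp_pos: [0.4721, -0.0202, 0.321]
eef_rot: [[-0.128, 0.992, 0.001], [0.992, 0.128, -0.001], [-0.001, 0.001, -1.0]]
ft_force: [0.2, 0.4, -2.0]
width: 0.497
grip_force: 30.0
```

Request:
send_rows(moves=[[-3.88,-0.9,0,0,0,-3.3,4],[-3.82,-1.13,0,0,0,-3.2,4],[0,0,0,0,0,0,4],[0,0,0,0,0,0,4]])

```text
time: 25.42
tcp_pos: [0.4645, -0.0978, 0.3206]
eef_rot: [[-0.237, 0.971, 0.0], [0.971, 0.237, -0.0], [-0.0, 0.0, -1.0]]
ft_force: [0.1, -0.2, -2.5]
width: 0.497
grip_force: 30.0
```

```bash
python3 - <<'E'
from meas import *
s=st(); p,d,P,c=snap('wrist'); save(p,'w10.png')
t=np.array(s['tcp_pos']);R=np.array(s['eef_rot']); Q=(P-t)@R
m=np.zeros(d.shape,bool); m[180:300,230:330]=1
m&=(Q[...,2]<-.034)&(Q[...,2]>-.042)&(np.hypot(Q[...,0],Q[...,1])<.02); q=Q[m]; print('knob',m.sum(),cv2.minEnclosingCircle(q[:,:2].astype(np.float32)) if m.sum() else '',q[:,2].min())
print('grip',rect(P,.172,.19,(.4456,-.0245),(.03,.05)))
Plan().go((.4638,-.0993,.262),103.7,3,4)
E
```

```text
t25.43 tcp [ 0.4645 -0.0978  0.3206] yaw(x) 103.73 z [ 0. -0. -1.] q [ 1.05  0.08 -1.01  1.85  0.07  1.25  0.26] F [ 0.1 -0.2 -2.5] w 0.497 g 30.0
knob 365 ((0.0004011113487649709, -0.000857936916872859), 0.005529958754777908) -0.03757688754271861
grip ([0.445, -0.0236, 0.0115, 0.0631, 13.6973, 0.1813], 818)
[-0.05, -0.04, 1.95, 0.0, 0.0, 0.0, 4]
[-0.05, -0.04, 1.95, 0.0, 0.0, 0.0, 4]
[-0.05, -0.04, 1.95, 0.0, 0.0, 0.1, 4]
--
```

Request:
send_rows(moves=[[-0.07,-0.03,2,0,0,0,4],[-0.08,-0.03,2.2,0,0,0,4],[0,0,1.5,0,0,0,4],[0,0,0.8,0,0,0,4],[0,0,0.2,0,0,0,4],[0,0,0,0,0,0,4]])

```text
time: 26.22
tcp_pos: [0.4644, -0.1002, 0.2534]
eef_rot: [[-0.237, 0.971, 0.0], [0.971, 0.237, 0.0], [-0.0, 0.0, -1.0]]
ft_force: [-0.5, 0.2, -2.3]
width: 0.498
grip_force: 30.0
```

Request:
send_rows(moves=[[0,0,0.1,0,0,0,4],[0,0,0.1,0,0,0,4],[0,0,0,0,0,0,4]])

```text
time: 26.6
tcp_pos: [0.4644, -0.1005, 0.2513]
eef_rot: [[-0.237, 0.972, 0.001], [0.972, 0.237, -0.0], [-0.0, 0.0, -1.0]]
ft_force: [-0.8, -0.6, 3.6]
width: 0.496
grip_force: 30.0
```

Request:
send_rows(moves=[[0,0,0,0,0,0,5.5],[0,0,0,0,0,0,7],[0,0,0,0,0,0,8.5],[0,0,0,0,0,0,8.5],[0,0,-2,0,0,0,8.5],[0,0,-4,0,0,0,8.5],[0,0,-4,0,0,0,8.5],[-4,0,0,0,0,0,8.5]])

```text
time: 27.6
tcp_pos: [0.4751, -0.1377, 0.3544]
eef_rot: [[-0.24, 0.971, 0.005], [0.971, 0.24, -0.003], [-0.004, 0.004, -1.0]]
ft_force: [0.7, -0.5, -1.1]
width: 0.905
grip_force: 0.0
```

Request:
send_rows(moves=[[-4,0,0,0,0,0,8.5],[-2,0,0,0,0,0,8.5],[0,0,0,0,0,0,8.5],[0,0,0,0,0,0,8.5]])

```text
time: 28.1
tcp_pos: [0.4879, -0.196, 0.3511]
eef_rot: [[-0.239, 0.971, -0.0], [0.971, 0.239, 0.0], [0.0, 0.0, -1.0]]
ft_force: [0.0, -0.2, 0.4]
width: 0.904
grip_force: 0.0
```

```bash
python3 - <<'E'
from meas import *
s=st(); p,d,P,c=snap('wrist'); 
print('head',circ2(P,.25,.277,(.4638,-.0993),.04),'knob',circ2(P,.279,.3,(.4638,-.0993),.04))
print('board',rect(P,.128,.146,(.4456,-.0245),(.09,.15)),'grip',rect(P,.172,.19,(.4456,-.0245),(.03,.05)))
print('glass',circ2(P,.084,.1,(.486,.194),.035))
k=[]
for n in('scene','side'):
    p,d,P,c=snap(n); k.append(p[150:350,180:440]); print(n,'head',circ2(P,.25,.277,(.4638,-.0993),.04),'shaker',circ2(P,.07,.086,(.4503,-.0272),.025))
save(cv2.resize(np.hstack(k),None,fx=1.5,fy=1.5),'fin.png')
E
```

```text
t28.10 tcp [ 0.4879 -0.196   0.3511] yaw(x) 103.80 z [-0.  0. -1.] q [ 1.1   0.17 -0.95  1.71  0.15  1.33  0.37] F [ 0.  -0.2  0.4] w 0.904 g 0.0
head (array([ 0.4644, -0.1015,  0.0507,  0.2717,  0.277 ]), 2735) knob (array([ 0.4642, -0.1016,  0.012 ,  0.2865,  0.2892]), 208)
board ([0.4535, -0.0565, 0.1004, 0.1783, 13.6627, 0.1376], 7822) grip ([0.4461, -0.0248, 0.0117, 0.0631, 13.8635, 0.1812], 636)
glass None
scene head (array([ 0.4616, -0.1033,  0.0508,  0.2673,  0.2769]), 196) shaker None
side head (array([ 0.4648, -0.1031,  0.0499,  0.2703,  0.277 ]), 304) shaker None
```

View pics/fin.png

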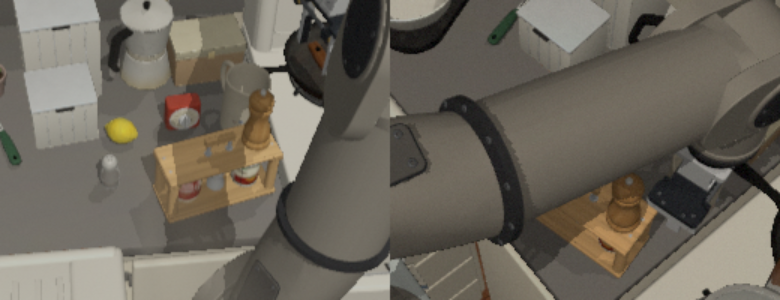

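The final view shows the mill upright on the tier at (258,120), and the shaker between jar and tin below. The mill is within 2 mm of midway, the tier is level and home, and the lemon, glass shaker and timer haven't moved.

```bash
python3 -c "
from station import env
print(env.hand_in())"
```

```text
the job is handed in; nothing more can be done
None
```

I handed the job in at about 28 s. The chrome shaker is about 1 mm from midway between tin and jar, the upper tier is level and fully home on its studs, and the pepper mill stands upright about 2 mm from midway between grip bar and stove end.

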